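Hold a borescope centred in a compressor cylinder

ROBOT

A 6-joint arm with a two-finger parallel gripper is mounted at the origin on a cart in front of the work surface, level with it; the furniture and walls round the work are solid. World frame = base frame: x ahead of the robot, y to its left, z up, the work surface at z = 0. Lengths are in m, angles in rad, forces in N, time in s.
With the tool pointing down it reaches from about 0.225 to 0.875 m from the base axis. Payload 3.4 kg.
Tool frame: the origin (TCP) lies on the mounting face of the last link; the fingertips stand 173 mm ahead of it and the grasp point (between the pads) lies 155 mm ahead of it; x points along the fingers, z is the direction in which the jaws open and shut, and the axes are right-handed (so a half turn about x gives the same grasp; the last joint's range is limited). The gripper opens to 85 mm and grips with 20 to 120 N. Pads are 22 mm wide; open, the fingers measure 114 mm over their backs; the gripper's body (76 mm by 85 mm) begins 54 mm behind the grasp point. The pads swing forward as they close: fully open they stand 13 mm farther back than shut.
Start: joints at [1.22, 0.276, 1.505, -0, 1.361, -0.121], TCP at [0.131, 0.56, 0.405] pointing down, gripper open.
Joint ranges: [-2.89, 2.89], [-0.75, 2.08], [0.22, 2.7], [-1.18, 4.32], [0.11, 2.71], [-2.7, 2.7]. Speed limits (rad/s): [2.57, 2.57, 3.14, 3.14, 3.14, 3.14].

INTERFACE

Orientations are given as a rotation vector (axis times angle).
In Python, from plant import arm gives the robot as it stands.
- The arm moves only by the tool drive_tool, never from a script. Its argument "moves" is a list that holds one entry, the list of rows, each a list of 5 numbers: the closure in counts, from 0 (fully open) to 255 (shut), then the shift along the tool's x, y, z in m, then the turn about the tool's x in rad. A call has 1 to 5 rows; each row is the pose to reach, as a shift and turn from the pose measured when the call began, along the tool's axes at that moment; what a row does not reach only later rows make up. A row lasts 1/12 s, in which the tool goes at most 41.7 mm and 7.16 degrees, less where a joint would pass 70% of its speed; a pose out of reach is approached as far as the arm can. A call with a gripper value outside its range is refused whole. The fingers move at their own pace and stop on an object; the grip force is fixed at half the most. Time passes only in rows, so rows that repeat a pose let the fingers close. It gives the time, the measured TCP pose, the force and the opening at its end, in the units of the state.
- arm.state(): the state, without advancing time (a new reading comes with each control period).
- arm.get_image(name): name is "side" or "top"; returns (picture, depth): 420x560x3 uint8, blue, green, red; 420x560 float32, m along the optical axis (not along the pixel's ray), 0 where there is no reading.
- arm.camera_model(name): a dict with "fx", "fy", "cx", "cy" (pixels), "rvec" (rotation vector, rad) and "tvec" (3), from world to camera coordinates, as OpenCV has them. Camera axes: x right, y down, z forward; pixel columns grow to the right and rows downward; lengths in m; the calibration is good to about 2 mm. A picture is of the moment at which its call begins. camera_model takes no time and is no camera call.
- arm.sign_off(): hands the job in, once; it reports no verdict.
The state is a dict: "t": time; "q": joint angles; "qvel": joint speeds; "tau": joint torques, N m; "position": TCP position; "tcp_rot": TCP orientation; "force": force on the tool from outside, world axes, zero at the start; "wrist_torque": the same for the moment, N m; "width": opening from 0.0 (shut) to 1.0 (fully open).
Only numpy, scipy, OpenCV 4.12 (cv2) and the standard library are available. Lean on these libraries where they do the work, as an engineer would, in place of code of your own. Each camera call takes 0.05 s, during which the arm holds its last target.

TASK

Take the dust cap off the port on top of the compressor cylinder and set it down on the bench, knob up and well clear of the cylinder. Then lift the borescope out of the rack and lower its shaft through the open port without touching the cylinder, until its collar is about a centimetre above the head plate, not resting on it. Finish while still holding it there, upright, still and centred in the port, for the inspection picture; leave the other things where they are.

Things in the scene. Friction and masses are not known exactly. Their poses are not given: they have to be found in the camera images.
- cylinder: Compressor cylinder, fixed: finned dark metal barrel (104 mm across the foot) under a square steel head plate 110 x 110 x 14 mm with a bolt head in each corner (8 mm high, 43 mm from the middle in x and y). Origin: centre of its underside, on the bench; z up, x and y along the plate's edges. Plate top is 120 mm above the bench.
- port (a point): Centre of the mouth of the port, a round vertical hole 30 mm in diameter through the middle of the head plate, level with the plate's top face (120 mm above the bench); z up. Below the 14 mm plate the bore is 72 mm wide and empty down to the bench.
- cap: Black dust cap in the port: flange 46 mm wide, 6 mm thick; on it a knob 22 mm wide, top 36 mm above the flange's underside; below it a 24 mm plug reaching 4 mm into the port. Origin: on the axis at the flange's underside (at the plate's top; 4 mm above the bench once standing there on its plug); z up through the knob. 0.06 kg.
- rack: Wooden tool rack fixed to the bench, 70 mm deep (x) and 190 mm long (y), 118 mm high: a top plate with two 16 mm holes 55 mm either side of the middle along y, on two end cheeks. The borescope hangs in one hole and the short plug gauge in the other. Origin: centre of its underside, on the bench; turned somewhat about z.
- scope: Borescope hanging upright in the rack by its collar: steel shaft 12 mm thick, 100 mm long; collar 36 mm wide, 6 mm thick; above it a square black grip 26 x 26 mm, 6 to 58 mm above the origin; eyepiece up to 73 mm. Origin: on the axis at the collar's underside; z up, x and y square to the grip's faces (within 0.1 rad of the rack's). Grasp across two faces, about 35 mm above the origin. 0.16 kg.
- scope_tip (a point): Lower end of the borescope's shaft, on its axis, 100 mm below the origin of scope.
- plug_gauge: Short steel plug gauge in the rack's other hole, to be left there: round grip 18 mm in diameter, top 45 mm above its collar's underside (origin, on the axis; z up), collar 30 mm wide.
- cup: Empty aluminium cup 65 mm wide, 110 mm high, standing behind the work; leave alone. Origin: centre of its underside.
- short_wrench: Open-ended wrench 163 mm long, 9 mm thick, lying on the bench in front of the work; leave alone. Origin: its middle, underside.
- tape_roll: Roll of tape 58 mm wide, 19 mm high, lying on the bench to the right and in front of the cylinder; leave alone. Origin: centre of its underside. The bench just right of the cylinder (100 to 170 mm from the port's axis towards -y, at the port's x) is clear for the cap.
There are look-alikes about, which are no part of the job. There is more than one size of the cap; the one meant has the size given above.

How it is judged:
On the way, in this order (a step that is already met when the one before it is completed fails the run):
1. the dust cap stands on the bench, knob up, let go, at least 85 mm from the port's axis (height (world z) of cap below 0.012 m and angle between cap's own z axis and vertical below 0.4 rad and horizontal distance between cap and port above 0.085 m and contact force between the fingers and cap below 0.1 N), for 0.2 s.
2. the borescope is lifted out of the rack, its tip above the head plate (height (world z) of scope_tip above 0.123 m and contact force between the fingers and scope above 0.5 N), for 0.1 s.
At the end, for the whole second after the job is handed in: Held in the port by the fingers alone, touching nothing: collar underside 4 to 20 mm above the plate, axis within 5 mm of the port's centre at collar and tip, within 0.07 rad of upright, under 0.02 m/s. Cap released on the bench, knob up, 85 mm or more from the port's axis (all of step 1 and z of scope in the frame of port between 0.004 and 0.02 m and horizontal distance between each of scope, scope_tip and port below 0.005 m and angle between scope's own z axis and vertical below 0.07 rad and linear speed of scope below 0.02 m/s and contact force between the fingers and scope above 0.5 N and contact force between scope and cylinder below 0.1 N); the arm keeps its last pose, push and grip.
It fails at once if the borescope touches the cylinder (bore or plate) (contact force between scope and cylinder above 0.5 N).
It fails at once if the plug gauge is moved more than 20 mm (distance of plug_gauge from where it was at the start of the episode above 0.02 m).
It fails at once if the cup is moved more than 30 mm (distance of cup from where it was at the start of the episode above 0.03 m).
It fails at once if the short wrench is moved more than 30 mm (distance of short_wrench from where it was at the start of the episode above 0.03 m).
It fails at once if the tape roll is moved more than 30 mm (distance of tape_roll from where it was at the start of the episode above 0.03 m).
It also fails if it takes over 54 s, if anything falls off the work surface, if the arm or the gripper's body presses on something with over 40 N, if the wrist force passes 120 N, or if a joint passes its speed limit or range.

## Working session

There is one attempt and no reset: what is moved stays moved. The work goes in short steps, Python scripts to look and compute and a tool call to move; the robot and the scene stay as the last step left them, time stands still between calls to the robot, and variables do not carry over. Pictures are saved under pics/ and viewed, and the job is handed in when it is done.

Besides the shell and the picture viewer there is one more tool, called after "Emit:" as name(argument=value, ...) on one line, values as JSON. drive_tool: Moves the arm, as the interface text tells. Its arguments: {"type":"object","properties":{"moves":{"type":"array","items":{"type":"array","items":{"type":"array","items":{"type":"number"}}}}},"required":["moves"]}

```bash
mkdir -p pics; ls
cat > h.py <<'E'
import numpy as np, cv2
from plant import arm
def cam(n):
    m=arm.camera_model(n);K=np.array([[m['fx'],0,m['cx']],[0,m['fy'],m['cy']],[0,0,1.]])
    R=cv2.Rodrigues(np.array(m['rvec'],float))[0];t=np.array(m['tvec'],float).ravel();return K,R,t
def proj(n,P):
    K,R,t=cam(n);p=(K@(R@np.atleast_2d(P).T+t[:,None])).T;return p[:,:2]/p[:,2:]
def ray(n,u,v):
    K,R,t=cam(n);d=R.T@np.linalg.inv(K)@np.array([u,v,1.]);return -R.T@t,d
def onz(n,u,v,z):
    c,d=ray(n,u,v);return c+d*(z-c[2])/d[2]
def cloud(n,dep):
    K,R,t=cam(n);v,u=np.indices(dep.shape);X=np.stack([(u-K[0,2])/K[0,0]*dep,(v-K[1,2])/K[1,1]*dep,dep],-1)
    return (X-t)@R
E
python3 - <<'E'
from h import *
np.set_printoptions(precision=4,suppress=True)
s=arm.state();print(s)
for n in('side','top'):
    p,d=arm.get_image(n);cv2.imwrite(f'pics/{n}0.png',p);np.save(f'{n}0.npy',d)
    K,R,t=cam(n);print(n,-R.T@t,R[2],K[0,0])
E
```

```text
pics
{'t': 0.0, 'q': array([ 1.22  ,  0.2766,  1.5062,  0.    ,  1.3607, -0.121 ]), 'qvel': array([-0.0008,  0.0015, -0.0006, -0.0001, -0.0012, -0.0027]), 'tau': array([ -0.003 , -41.6773, -24.5804,  -0.0003,   0.0111,  -0.    ]), 'position': array([0.1309, 0.5597, 0.4038]), 'tcp_rot': array([-1.0394,  1.3109,  1.0377]), 'force': array([ 0.5738, -0.1544, -0.0791]), 'wrist_torque': array([ 0.0167, -0.0169,  0.0284]), 'width': 0.9999037974799643}
side [ 0.1723 -0.9223  0.7074] [ 0.3002  0.7809 -0.5478] 407.2722127604079
top [ 0.4355 -0.0509  1.0391] [ 0.1038  0.0101 -0.9945] 401.54735320666674
```

View pics/side0.png

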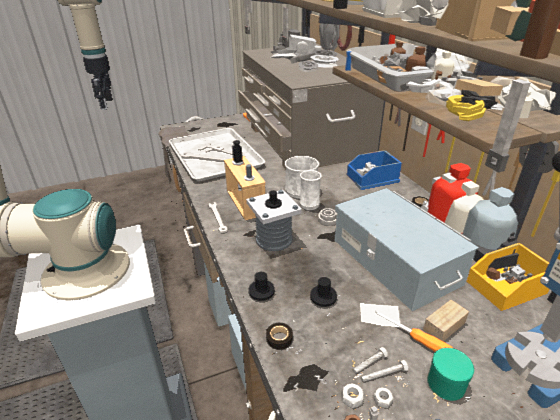

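View pics/top0.png

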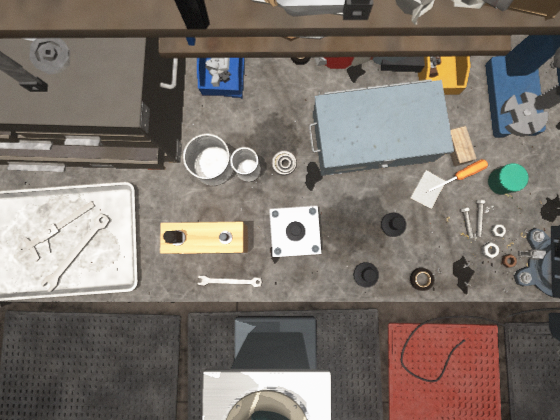

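Run:
```python
import cv2
a=cv2.imread('pics/top0.png')[180:300,150:410];cv2.imwrite('pics/t0z.png',cv2.resize(a,None,fx=3,fy=3,interpolation=2))
a=cv2.imread('pics/side0.png')[130:310,200:350];cv2.imwrite('pics/s0z.png',cv2.resize(a,None,fx=3.3,fy=3.3,interpolation=2))
```

```text
(no output)
```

View pics/t0z.png

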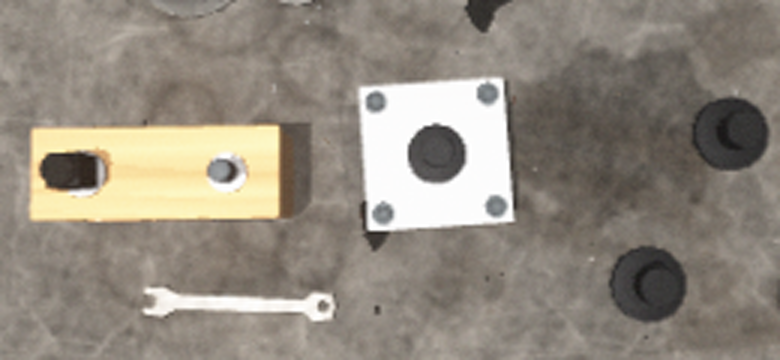

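View pics/s0z.png

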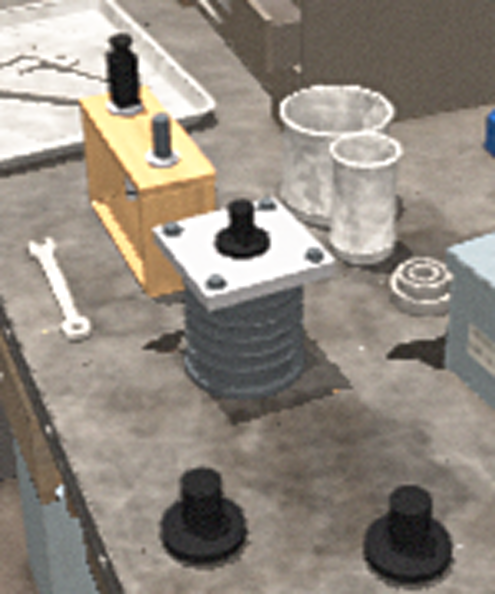

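```bash
cat > m.py <<'E'
from h import *
np.set_printoptions(precision=4,suppress=True)
T=cv2.imread('pics/top0.png');S=cv2.imread('pics/side0.png')
C=cloud('top',np.load('top0.npy'));D=cloud('side',np.load('side0.npy'))
print('bench z',np.median(C[245:260,310:350,2]),np.median(D[235:245,340:350,2]))
def comp(mask,u,v):
    n,l,st,ce=cv2.connectedComponentsWithStats(mask.astype(np.uint8));return l==l[v,u]
# plate
for nm,I,X,(u,v),(ku,kv) in(('top',T,C,(280,220),(295,231)),('side',S,D,(262,212),(273,203))):
    g=cv2.cvtColor(I,cv2.COLOR_BGR2HSV)
    m=comp((g[...,2]>185)&(g[...,1]<40),u,v)
    z=np.median(X[m][:,2]);
    cs=cv2.findContours(m.astype(np.uint8),0,2)[0];hull=cv2.convexHull(np.vstack(cs))
    P=np.array([onz(nm,*p[0],.12)[:2] for p in hull])
    r=cv2.minAreaRect((P*1000).astype(np.float32));print(nm,'plate',m.sum(),z,np.round(r[0],1),np.round(r[1],1),r[2])
    dk=comp((g[...,2]<75)&(X[...,2]>.1),ku,kv)
    Y=X[dk];print(' cap',dk.sum(),Y[:,2].min(),Y[:,2].max(),Y.mean(0))
    Z=Y[Y[:,2]>.15];print('  knobtop',len(Z),Z.mean(0) if len(Z) else '')
    fl=dk&(X[...,2]<.132)
    vv,uu=np.nonzero(dk);cc=cv2.findContours(dk.astype(np.uint8),0,2)[0]
    P=np.array([onz(nm,*p[0],.126)[:2] for p in max(cc,key=len)]);c=cv2.minEnclosingCircle((P*1000).astype(np.float32));print('  circ',c)
# rack things
for nm,X in(('top',C),('side',D)):
    reg=(X[...,0]>.25)&(X[...,0]<.55)&(X[...,1]>.08)&(X[...,1]<.4)
    w=X[reg&(X[...,2]>.11)&(X[...,2]<.122)];r=cv2.minAreaRect((w[:,:2]*1000).astype(np.float32));print(nm,'rack',len(w),np.median(w[:,2]),np.round(r[0],1),np.round(r[1],1),r[2])
    for lo,hi in((.122,.13),(.135,.16),(.16,.174),(.174,.2)):
        k=reg&(X[...,2]>lo)&(X[...,2]<hi);w=X[k]
        for side in(0,1):
            q=w[(w[:,1]>w[:,1].mean())==side] if len(w) else w
            if len(q):print('  ',lo,hi,len(q),q.min(0),q.max(0))
E
python3 m.py
```

```text
bench z -0.000345809040263557 0.03503457609082487
top plate 1896 0.11964740767706682 [493.3 -69.9] [111.9 111.4] 3.8850810527801514
 cap 219581 -0.8796821649124995 1.0391301308855465 [ 0.4456 -0.0433 -0.1383]
  knobtop 35534 [0.7418 0.1046 0.4437]
  circ ((495.45916748046875, -54.866363525390625), 754.0534057617188)
side plate 674 0.12097839021707162 [496.5 -69.5] [113.9 113. ] 3.989706039428711
 cap 172 0.12357449122795841 0.7074340931297648 [ 0.4899 -0.0847  0.1402]
  knobtop 39 [ 0.4847 -0.0979  0.1698]
  circ ((500.66912841796875, -56.26974105834961), 41.375953674316406)
top rack 1711 0.11781691695670991 [479.  159.4] [ 69.6 158.4] 0.8385218977928162
   0.122 0.13 41 [0.4657 0.08   0.1221] [0.5071 0.1287 0.1267]
   0.122 0.13 49 [0.4478 0.1807 0.1222] [0.5119 0.2299 0.13  ]
   0.135 0.16 11 [0.4711 0.08   0.1403] [0.4853 0.088  0.1598]
   0.135 0.16 38 [0.4651 0.1849 0.136 ] [0.4913 0.207  0.159 ]
   0.16 0.174 49 [0.471  0.0807 0.1605] [0.4864 0.0966 0.1658]
   0.16 0.174 33 [0.4664 0.1853 0.1602] [0.4906 0.2091 0.1737]
   0.174 0.2 74 [0.4664 0.1865 0.1741] [0.4902 0.1968 0.1947]
   0.174 0.2 65 [0.4663 0.1972 0.1741] [0.4901 0.2109 0.1934]
side rack 398 0.11892734909057819 [480.7 162.5] [ 71.6 164.8] 0.5549798011779785
   0.122 0.13 22 [0.4671 0.0801 0.1231] [0.4938 0.0998 0.1297]
   0.122 0.13 33 [0.4608 0.1799 0.1221] [0.4977 0.2049 0.1295]
   0.135 0.16 38 [0.472  0.0803 0.1369] [0.4888 0.0921 0.1597]
   0.135 0.16 75 [0.4663 0.1816 0.1351] [0.4945 0.2084 0.1598]
   0.16 0.174 16 [0.473  0.0805 0.1605] [0.4879 0.0945 0.1651]
   0.16 0.174 40 [0.4669 0.182  0.16  ] [0.492  0.2038 0.1739]
   0.174 0.2 38 [0.4676 0.1814 0.174 ] [0.4925 0.1944 0.1933]
   0.174 0.2 26 [0.4678 0.1948 0.1761] [0.4901 0.2103 0.194 ]
```

```bash
cat > m2.py <<'E'
from h import *
np.set_printoptions(precision=4,suppress=True)
T=cv2.imread('pics/top0.png');S=cv2.imread('pics/side0.png')
C=cloud('top',np.load('top0.npy'));D=cloud('side',np.load('side0.npy'))
for nm,X in(('top',C),('side',D)):
    reg=(X[...,0]>.4)&(X[...,0]<.56)&(X[...,1]>.02)&(X[...,1]<.3)
    k=reg&(X[...,2]>.113)&(X[...,2]<.121);w=X[k];r=cv2.minAreaRect((w[:,:2]*1000).astype(np.float32));print(nm,'rack',len(w),np.round(r[0],1),np.round(r[1],1),r[2])
    for nme,(cx,cy),R,ls in(('scope',(.479,.197),.03,((.121,.127),(.171,.179),(.188,.197))),('gauge',(.479,.088),.03,((.121,.127),(.155,.168))),('cap',(.494,-.07),.03,((.123,.129),(.148,.16)))):
        for lo,hi in ls:
            k=(np.hypot(X[...,0]-cx,X[...,1]-cy)<R)&(X[...,2]>lo)&(X[...,2]<hi);w=X[k]
            if len(w)>3:
                r=cv2.minAreaRect((w[:,:2]*1000).astype(np.float32))
                print(' ',nme,lo,hi,len(w),'z',np.median(w[:,2]),'mean',w.mean(0)[:2],'rect',np.round(r[0],1),np.round(r[1],1),round(r[2],1))
# look-alike, wrench, tape by rays to z=0 (top)
for n,(u,v) in dict(capA=(392,224),capB=(366,273),tape=(422,279)).items(): print(n,onz('top',u,v,.005))
print(cam('top')[1])
E
python3 m2.py
```

```text
top rack 2058 [479.1 143.6] [ 69.9 190. ] 0.6499328017234802
  scope 0.121 0.127 49 z 0.12305596669438343 mean [0.4773 0.1914] rect [472.5 196.2] [50.7 46.3] 82.6
  scope 0.171 0.179 54 z 0.17496780664305875 mean [0.4768 0.192 ] rect [478.2 198.3] [23.8 25.3] 0.1
  scope 0.188 0.197 99 z 0.19064565257927613 mean [0.4787 0.1987] rect [478.5 198.7] [22.6 21.8] 36.7
  gauge 0.121 0.127 73 z 0.1229941442766383 mean [0.4773 0.0845] rect [476.3  84.9] [36.6 52.1] 40.4
  gauge 0.155 0.168 53 z 0.1620904046881307 mean [0.4791 0.088 ] rect [478.8  88.1] [15.8 16.3] 6.0
  cap 0.123 0.129 216 z 0.1259925870263013 mean [ 0.4916 -0.0717] rect [491.6 -71.9] [45.8 44.7] 21.0
  cap 0.148 0.16 77 z 0.1556511580351013 mean [ 0.4924 -0.0714] rect [491.9 -71.1] [19.9 20. ] 89.8
side rack 530 [480.9 144.8] [ 71.6 200.2] 0.5549798011779785
  scope 0.121 0.127 28 z 0.12412566843743572 mean [0.4738 0.1898] rect [471.6 191.1] [23.4 47.4] 73.4
  scope 0.171 0.179 33 z 0.17609876941284708 mean [0.478  0.1922] rect [478.6 196.9] [25.7 28.1] 7.1
  scope 0.188 0.197 25 z 0.19173472174227202 mean [0.4804 0.1974] rect [479.9 195.8] [24.5 19.1] 81.1
  gauge 0.121 0.127 41 z 0.12396701848762076 mean [0.4777 0.0813] rect [477.6  81.7] [29.6 43.9] 71.8
  gauge 0.155 0.168 28 z 0.1614786674272179 mean [0.4798 0.0853] rect [480.7  85.9] [15.6 17.3] 4.1
  cap 0.123 0.129 102 z 0.1270987303031619 mean [ 0.4912 -0.0787] rect [492.6 -74.3] [44.2 45.3] 70.2
  cap 0.148 0.16 53 z 0.15632156045708578 mean [ 0.4926 -0.075 ] rect [493.8 -72.3] [24.7 18.4] 68.2
capA [ 0.5175 -0.3231  0.005 ]
capB [ 0.3926 -0.2534  0.005 ]
tape [ 0.3774 -0.3949  0.005 ]
[[-0.0018 -0.9999 -0.0103]
 [-0.9946  0.0028 -0.1038]
 [ 0.1038  0.0101 -0.9945]]
```

```bash
cat >> h.py <<'E'
def go(grasp,zdir=None,s=None):
    """grasp target world -> tool-axis shift; zdir: desired jaw direction world xy"""
    s=s or arm.state();R=cv2.Rodrigues(np.array(s['tcp_rot'],float))[0];p=np.array(s['position'])
    g=p+R[:,0]*.155
    tx=np.array(grasp)-np.array([0,0,-.155])   # tool down
    out=R.T@(tx-p);a=None
    if zdir is not None:
        zd=R.T@np.array([*zdir,0]);a=np.arctan2(-zd[1],zd[2]) # turn about x: z->(0,-sin,cos)
        a=(a+np.pi/2)%np.pi-np.pi/2
    print('t',round(s['t'],2),'grasp',g.round(4),'R',R.round(3).tolist(),'shift',out.round(4),'turn',a,'w',round(s['width'],3),'F',np.round(s['force'],1))
E
python3 - <<'E'
from h import *
go([.492,-.071,.26],[0,1])
go([.492,-.071,.26],[1,0])
print(arm.state()['q'])
E
```

```text
t 0.1 grasp [0.1308 0.5595 0.2489] R [[-0.001, -0.974, 0.228], [-0.002, 0.228, 0.974], [-1.0, 0.0, -0.002]] shift [-0.0103 -0.4953 -0.5319] turn -0.22980687406359612 w 1.001 F [-0.2  1.   0.6]
t 0.1 grasp [0.1308 0.5595 0.2489] R [[-0.001, -0.974, 0.228], [-0.002, 0.228, 0.974], [-1.0, 0.0, -0.002]] shift [-0.0103 -0.4953 -0.5319] turn 1.3409903451011904 w 1.001 F [-0.2  1.   0.6]
[ 1.21999899e+00  2.76542550e-01  1.50601057e+00  1.55512091e-06
  1.36070061e+00 -1.20991236e-01]
```

Emit:
drive_tool(moves=[[[0,-0.01,-0.135,-0.145,-0.23],[0,-0.01,-0.135,-0.145,-0.23],[0,-0.01,-0.135,-0.145,-0.23],[0,-0.01,-0.135,-0.145,-0.23],[0,-0.01,-0.135,-0.145,-0.23]]])

```text
t: 0.52
position: [0.2298, 0.3852, 0.4138]
tcp_rot: [-1.212, 1.212, 1.208]
force: [0.5, -0.1, 0.0]
width: 1.005
```

```bash
cat > g.py <<'E'
import sys
from h import *
a=[float(x) for x in sys.argv[1:]]
go(a[:3],a[3:5] if len(a)>3 else [0,1])
E
python3 g.py .492 -.071 .26
```

```text
t 0.52 grasp [0.2297 0.3847 0.2588] R [[-0.001, -1.0, -0.0], [-0.004, -0.0, 1.0], [-1.0, 0.001, -0.004]] shift [ 2.000e-04 -2.621e-01 -4.563e-01] turn 0.00021297909312800734 w 1.005 F [ 0.5 -0.1  0. ]
```

Emit:
drive_tool(moves=[[[0,0,-0.1,-0.17,0],[0,0,-0.1,-0.17,0],[0,0,-0.1,-0.17,0],[0,0,-0.1,-0.17,0],[0,0,-0.1,-0.17,0]]])

```text
t: 0.93
position: [0.3303, 0.2128, 0.4142]
tcp_rot: [-1.212, 1.213, 1.207]
force: [0.3, 0.8, -0.5]
width: 1.003
```

Emit:
drive_tool(moves=[[[0,0,-0.1,-0.17,0],[0,0,-0.1,-0.17,0],[0,0,-0.1,-0.17,0],[0,0,-0.1,-0.17,0],[0,0,-0.1,-0.17,0]]])

```text
t: 1.35
position: [0.4311, 0.04, 0.4148]
tcp_rot: [-1.212, 1.214, 1.205]
force: [0.9, -0.2, -0.2]
width: 1.0
```

```bash
python3 g.py .492 -.071 .21
```

```text
t 1.35 grasp [0.4311 0.0392 0.2598] R [[0.0, -1.0, 0.002], [-0.005, 0.002, 1.0], [-1.0, -0.0, -0.005]] shift [ 0.0504 -0.0611 -0.1107] turn -0.002046654543977011 w 1.0 F [ 0.9 -0.2 -0.2]
```

Emit:
drive_tool(moves=[[[0,0,-0.061,-0.111,0],[0,0,-0.061,-0.111,0],[0,0,-0.061,-0.111,0],[0,0.05,-0.061,-0.111,0],[0,0.05,-0.061,-0.111,0]]])

```text
t: 1.77
position: [0.4916, -0.0735, 0.3611]
tcp_rot: [-1.204, 1.22, 1.208]
force: [-1.6, -0.4, -1.1]
width: 1.0
```

```bash
cat > look.py <<'E'
import sys
from h import *
k=sys.argv[1]
u0,v0,u1,v1=[int(x) for x in sys.argv[2:6]];
su0,sv0,su1,sv1=[int(x) for x in sys.argv[6:10]]
o=[]
for n,(a,b,c,d) in(('top',(u0,v0,u1,v1)),('side',(su0,sv0,su1,sv1))):
    p,dd=arm.get_image(n);cv2.imwrite(f'pics/{n}{k}.png',p);np.save(f'{n}{k}.npy',dd)
    z=p[b:d,a:c];f=min(400/z.shape[1],560/z.shape[0]);z=cv2.resize(z,None,fx=f,fy=f,interpolation=2);o.append(z);print(n,'scale',round(f,2))
H=max(z.shape[0] for z in o);o=[cv2.copyMakeBorder(z,0,H-z.shape[0],0,0,0) for z in o]
cv2.imwrite(f'pics/z{k}.png',np.hstack(o))
E
python3 look.py 1 230 160 370 300 210 130 350 270; python3 g.py .492 -.071 .147
```

```text
top scale 2.86
side scale 2.86
t 1.87 grasp [ 0.4897 -0.0718  0.2079] R [[-0.007, -1.0, 0.003], [-0.003, 0.003, 1.0], [-1.0, 0.007, -0.003]] shift [ 0.0609 -0.0016  0.0006] turn -0.0032216029298033355 w 0.998 F [-0.1 -0.3  0.2]
```

View pics/z1.png

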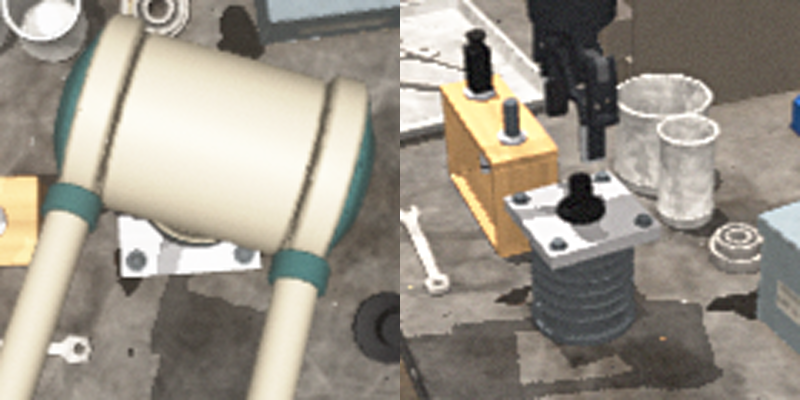

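Emit:
drive_tool(moves=[[[0,0.03,-0.002,0.001,0],[0,0.06,-0.002,0.001,0],[0,0.06,-0.002,0.001,0]]])

```text
t: 2.12
position: [0.4903, -0.069, 0.2999]
tcp_rot: [-1.201, 1.221, 1.219]
force: [-1.4, -0.2, -0.6]
width: 1.005
```

```bash
python3 look.py 2 230 160 370 300 230 140 330 240; python3 g.py .492 -.071 .147
```

```text
top scale 2.86
side scale 4.0
t 2.22 grasp [ 0.4912 -0.0701  0.1489] R [[-0.007, -1.0, 0.002], [-0.003, 0.002, 1.0], [-1.0, 0.007, -0.003]] shift [ 0.0019  0.0003 -0.0013] turn -0.0017740842555828973 w 1.003 F [ 0.3 -0.1  0.2]
```

View pics/z2.png

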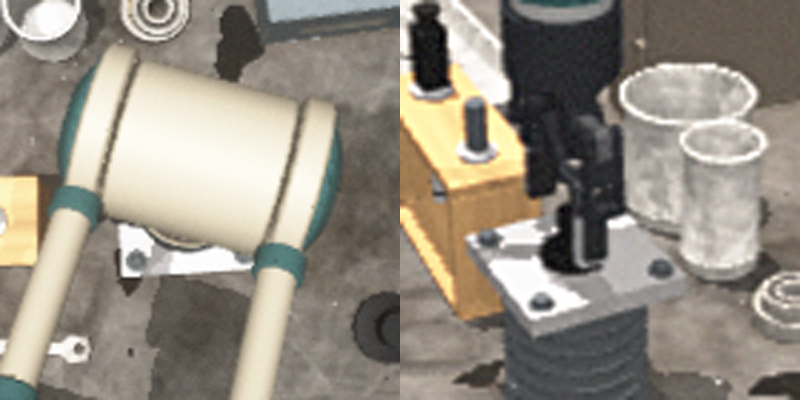

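Emit:
drive_tool(moves=[[[255,0,0,0,0],[255,0,0,0,0],[255,0,0,0,0],[255,0,0,0,0],[255,0,0,0,0]]])

```text
t: 2.63
position: [0.4924, -0.0697, 0.3047]
tcp_rot: [-1.207, 1.216, 1.211]
force: [-0.9, -1.0, 0.5]
width: 0.299
```

Emit:
drive_tool(moves=[[[255,0,0,0,0],[255,0,0,0,0],[255,0,0,0,0],[255,0,0,0,0]]])

```text
t: 2.97
position: [0.4925, -0.0697, 0.3049]
tcp_rot: [-1.208, 1.216, 1.21]
force: [-0.6, -0.6, 2.1]
width: 0.236
```

Emit:
drive_tool(moves=[[[255,0,0,0,0],[255,-0.01,0,0,0],[255,-0.03,0,0,0],[255,-0.06,0,0,0],[255,-0.06,0,0,0]]])

```text
t: 3.38
position: [0.4945, -0.07, 0.3701]
tcp_rot: [-1.214, 1.211, 1.202]
force: [1.5, -0.4, 0.5]
width: 0.238
```

```bash
python3 look.py 3 230 160 370 300 230 120 330 240; python3 g.py .492 -.206 .2
```

```text
top scale 2.86
side scale 4.0
t 3.48 grasp [ 0.4928 -0.0703  0.2113] R [[-0.002, -1.0, 0.002], [-0.004, 0.002, 1.0], [-1.0, 0.002, -0.004]] shift [ 0.0119  0.0009 -0.1363] turn -0.0017320981422812576 w 0.239 F [-0.3  0.5 -0.7]
```

View pics/z3.png

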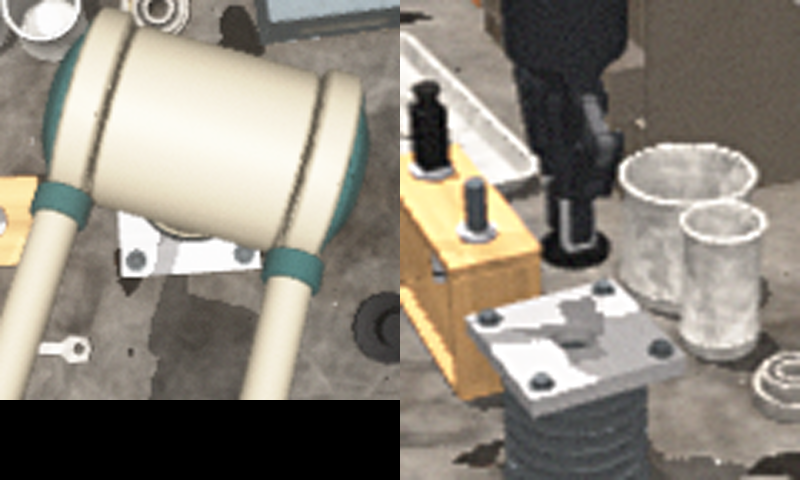

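Emit:
drive_tool(moves=[[[255,0,0,-0.04,0],[255,0,0,-0.08,0],[255,0,0,-0.12,0],[255,0,0,-0.136,0],[255,0,0,-0.136,0]]])

```text
t: 3.9
position: [0.4927, -0.2091, 0.3655]
tcp_rot: [-1.206, 1.219, 1.206]
force: [-0.1, 1.1, -0.0]
width: 0.235
```

Emit:
drive_tool(moves=[[[255,0.03,0,0,0],[255,0.06,0,0,0],[255,0.09,0,0,0],[255,0.12,0,0,0],[255,0.14,0,0,0]]])

```text
t: 4.32
position: [0.4905, -0.208, 0.2221]
tcp_rot: [-1.201, 1.22, 1.212]
force: [-0.4, 0.5, 0.3]
width: 0.238
```

Emit:
drive_tool(moves=[[[255,0,0,0,0],[255,0,0,0,0]]])

```text
t: 4.48
position: [0.4893, -0.2065, 0.2202]
tcp_rot: [-1.196, 1.221, 1.218]
force: [-0.5, 0.5, -1.3]
width: 0.233
```

```bash
python3 look.py 4 260 160 400 300 230 170 350 290; python3 g.py .492 -.206 .034
```

```text
top scale 2.86
side scale 3.33
t 4.58 grasp [ 0.4895 -0.2078  0.0677] R [[-0.009, -1.0, 0.005], [-0.001, 0.005, 1.0], [-1.0, 0.009, -0.001]] shift [ 0.0337 -0.0014  0.0017] turn -0.004959381162792154 w 0.233 F [-0.8 -1.2 -0.6]
```

View pics/z4.png

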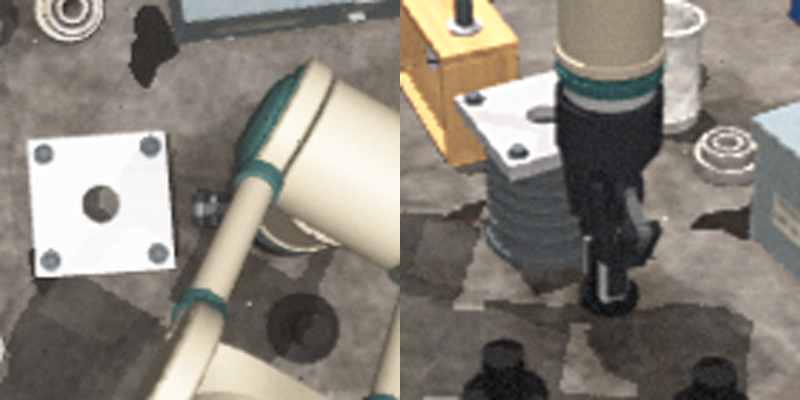

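Emit:
drive_tool(moves=[[[255,0.015,0,0,0],[255,0.028,0,0,0],[255,0.03,0,0,0],[255,0.03,0,0,0]]])

```text
t: 4.92
position: [0.4908, -0.2076, 0.1935]
tcp_rot: [-1.203, 1.219, 1.211]
force: [0.1, 0.7, -0.4]
width: 0.234
```

```bash
python3 look.py 5 260 160 400 300 230 170 350 290; python3 g.py .492 -.206 .034
```

```text
top scale 2.86
side scale 3.33
t 5.02 grasp [ 0.4901 -0.2083  0.0391] R [[-0.007, -1.0, 0.005], [-0.003, 0.005, 1.0], [-1.0, 0.007, -0.003]] shift [ 0.0051 -0.0009  0.0019] turn -0.0049425656214503455 w 0.236 F [ 0.4 -0.4 -0.6]
```

View pics/z5.png

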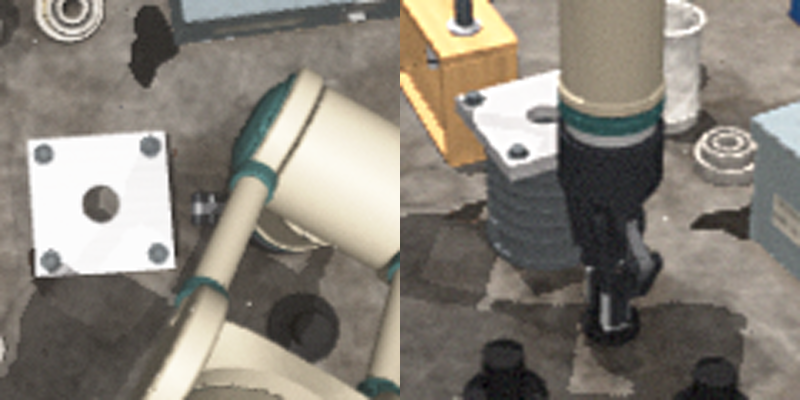

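Emit:
drive_tool(moves=[[[255,0.004,0,0,0],[255,0.004,0,0,0],[255,0.005,0,0,0],[255,0.005,0,0,0]]])

```text
t: 5.35
position: [0.4911, -0.2079, 0.1892]
tcp_rot: [-1.204, 1.218, 1.209]
force: [-0.3, -0.4, -0.2]
width: 0.233
```

```bash
python3 g.py .492 -.206 .034
```

```text
t 5.35 grasp [ 0.4901 -0.2083  0.0342] R [[-0.006, -1.0, 0.005], [-0.003, 0.005, 1.0], [-1.0, 0.006, -0.003]] shift [ 0.0002 -0.0009  0.0019] turn -0.0049548678197719465 w 0.233 F [-0.3 -0.4 -0.2]
```

Emit:
drive_tool(moves=[[[255,0.001,0,0,0],[255,0.002,0,0,0],[255,0.002,0,0,0]]])

```text
t: 5.6
position: [0.4911, -0.2079, 0.1889]
tcp_rot: [-1.205, 1.218, 1.208]
force: [-2.8, 1.4, 12.8]
width: 0.234
```

```bash
python3 g.py .492 -.206 .034
```

```text
t 5.6 grasp [ 0.4902 -0.2084  0.0339] R [[-0.006, -1.0, 0.005], [-0.003, 0.005, 1.0], [-1.0, 0.006, -0.003]] shift [-0.0001 -0.0008  0.002 ] turn -0.004984830869344314 w 0.234 F [-2.8  1.4 12.8]
```

Contact with the bench (12.8 N). Release, then rise.

Emit:
drive_tool(moves=[[[255,-0.001,0,0,0],[120,-0.001,0,0,0],[0,-0.001,0,0,0],[0,-0.001,0,0,0],[0,-0.001,0,0,0]]])

```text
t: 6.02
position: [0.4911, -0.2079, 0.1896]
tcp_rot: [-1.205, 1.218, 1.209]
force: [-0.3, -0.4, -0.8]
width: 0.795
```

Emit:
drive_tool(moves=[[[0,0,0,0,0],[0,0,0,0,0],[0,0,0,0,0],[0,0,0,0,0]]])

```text
t: 6.35
position: [0.4911, -0.2079, 0.1895]
tcp_rot: [-1.204, 1.218, 1.209]
force: [-0.4, 0.6, -0.3]
width: 1.002
```

Emit:
drive_tool(moves=[[[0,-0.04,0,0,0],[0,-0.08,0,0,0],[0,-0.12,0,0,0],[0,-0.16,0,0,0],[0,-0.2,0,0,0]]])

```text
t: 6.77
position: [0.4919, -0.2071, 0.3914]
tcp_rot: [-1.204, 1.218, 1.209]
force: [1.1, -0.3, 0.7]
width: 0.999
```

Emit:
drive_tool(moves=[[[0,-0.03,0,0.03,0],[0,-0.035,0.02,0.07,0],[0,-0.035,0.02,0.11,0],[0,-0.035,0.02,0.15,0],[0,-0.035,0.02,0.19,0]]])

```text
t: 7.18
position: [0.4722, -0.0154, 0.4267]
tcp_rot: [-1.204, 1.218, 1.207]
force: [-0.2, 0.2, -0.4]
width: 1.002
```

```bash
python3 look.py 6 230 160 370 300 230 140 350 290; python3 g.py .479 .198 .26
```

```text
top scale 2.86
side scale 3.33
t 7.28 grasp [ 0.4711 -0.0117  0.2714] R [[-0.006, -1.0, -0.002], [0.001, -0.002, 1.0], [-1.0, 0.006, 0.001]] shift [ 0.0115 -0.0074  0.2098] turn 0.0019756699682478285 w 0.995 F [ 0.7 -0.2 -0.7]
```

View pics/z6.png

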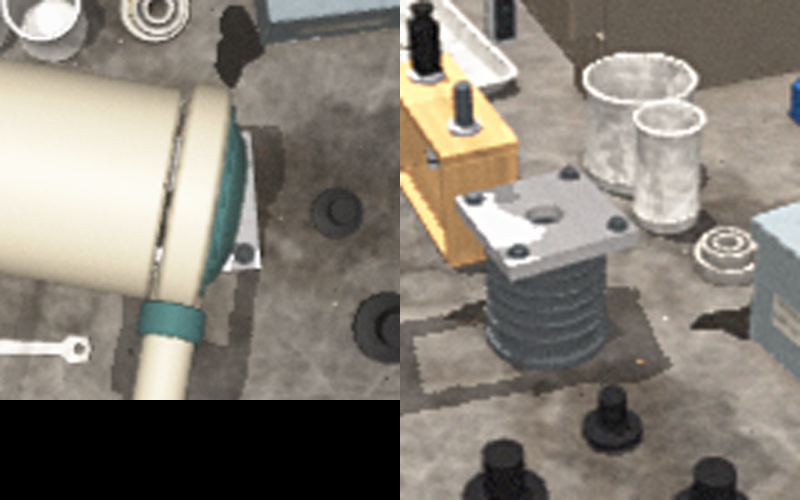

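```bash
cat > hole.py <<'E'
from h import *
np.set_printoptions(precision=4,suppress=True)
for n,k,(u,v),z in(('top','5',(295,231),.12),('side','6',(273,194),.12)):
    I=cv2.imread(f'pics/{n}{k}.png');g=cv2.cvtColor(I,cv2.COLOR_BGR2GRAY)
    D=cloud(n,np.load(f'{n}{k}.npy'))
    a=g[v-12:v+13,u-14:u+15];print(n,'depth z',D[v,u],'\n',a[::2,::2])
    X=D[...,2]; low=(X<.105)&(np.hypot(D[...,0]-.493,D[...,1]+.07)<.06)
    l=cv2.connectedComponents(low.astype(np.uint8))[1];
    vv,uu=np.mgrid[v-8:v+9,u-8:u+9]; ids=l[v-8:v+9,u-8:u+9]; i=np.bincount(ids[ids>0]).argmax() if (ids>0).any() else 0
    if i:
        m=l==i;vv,uu=np.nonzero(m);c=onz(n,uu.mean(),vv.mean(),z);print('hole px',uu.mean(),vv.mean(),m.sum(),c, 'extent',uu.min(),uu.max(),vv.min(),vv.max())
    # plate corners via depth
    if n=='top':
        k2=(np.abs(X-.12)<.004)&(np.hypot(D[...,0]-.493,D[...,1]+.07)<.09)
        w=np.argwhere(k2)[:,::-1];h=cv2.convexHull(w.astype(np.int32));P=np.array([onz(n,*p[0],.12)[:2] for p in h]);r=cv2.minAreaRect((P*1000).astype(np.float32));print('plate',r)
E
python3 hole.py
```

```text
top depth z [ 0.5004 -0.0734  0.0004] 
 [[252 252 252 252 252 252 252 252 252 252 252 252 249 242 243]
 [252 252 252 252 252 252 252 251 252 252 252 252 246 246 246]
 [252 252 251 252 252 252 250 250 251 252 252 250 245 245 245]
 [252 251 252 252 251 226 133 104 145 242 252 251 246 246 245]
 [252 252 252 252 231  80  88 130 131 140 242 251 247 247 247]
 [252 252 252 250 111  86  88 131 125 128 187 246 246 245 245]
 [252 252 252 250  95  88  89 134 119 122 159 248 248 248 248]
 [252 252 252 251 130  78  87  89 120 116 190 248 246 247 246]
 [252 252 252 252 232  93  84  85  83 135 240 247 248 248 248]
 [251 252 252 252 252 242 154 108 151 238 248 247 247 247 248]
 [252 252 252 252 252 252 252 250 246 246 246 247 248 249 252]
 [252 252 252 252 252 252 251 249 248 248 248 250 252 252 252]
 [252 252 252 252 252 252 248 247 248 247 246 252 252 252 252]]
hole px 295.0 231.4126984126984 126 [ 0.492  -0.0708  0.12  ] extent 289 301 226 237
plate ((493.9624328613281, -87.91150665283203), (109.86835479736328, 143.7362060546875), 3.799917697906494)
side depth z [ 0.5129 -0.0255  0.1207] 
 [[238 240 225 174 158 163 165 179 172 165 159 159 160 165 179]
 [142 143 150 152 162 176 173 172 171 163 159 161 157 155 182]
 [146 152 151 157 174 186 183 180 188 178 166 155 139 167 182]
 [133 133 155 143 164 153 148 160 170 179 180 168 149 184 184]
 [132 132 157 140 151 155 157 162 152 161 112 107 159 141 190]
 [136 137 154 137 164 162 172 186 191 151  64  72  98 161 118]
 [132 138 170 188 192 188 188 188 186 191 166 165 182 194 159]
 [159 158 156 195 192 184 193 183 186 187 194 187 186 184 191]
 [155 156 152 156 193 190 187 189 185 187 189 189 185 186 187]
 [155 153 154 192 189 194 192 200 194 187 187 182 188 191 187]
 [225 191 193 192 186 171 154 154 153 146 188 190 190 187 188]
 [253 255 229 205 159 138 157 156 151 131 174 191 184 194 190]
 [252 252 253 255 255 149  82  72  90 144 192 191 189 189 188]]
```

```bash
sed -i "s/(273,194)/(273,204)/" hole.py; python3 hole.py | tail -16; python3 -c "
from h import *
print(onz('side',273.5,204,.12))"
```

```text
plate ((493.9624328613281, -87.91150665283203), (109.86835479736328, 143.7362060546875), 3.799917697906494)
side depth z [ 0.5    -0.0578  0.1103] 
 [[136 137 154 137 164 162 172 186 191 151  64  72  98 161 118]
 [132 138 170 188 192 188 188 188 186 191 166 165 182 194 159]
 [159 158 156 195 192 184 193 183 186 187 194 187 186 184 191]
 [155 156 152 156 193 190 187 189 185 187 189 189 185 186 187]
 [155 153 154 192 189 194 192 200 194 187 187 182 188 191 187]
 [225 191 193 192 186 171 154 154 153 146 188 190 190 187 188]
 [253 255 229 205 159 138 157 156 151 131 174 191 184 194 190]
 [252 252 253 255 255 149  82  72  90 144 192 191 189 189 188]
 [252 252 252 252 254 255 255 229 201 195 191 192 195 189 191]
 [252 252 252 253 253 254 255 191 192 197 191 194 193 186 190]
 [255 255 255 255 255 229 203 187 194 195 192 195 195 192 190]
 [213 206 113  92 100 195 198 191 194 192 196 184 153 152 149]
 [126 159  70  80  73 200 200 192 172 150 154 158 162 158 157]]
hole px 272.8333333333333 205.66666666666666 12 [ 0.4913 -0.0792  0.12  ] extent 269 276 205 206
[ 0.49591382 -0.07237081  0.12      ]
```

Emit:
drive_tool(moves=[[[0,0,-0.007,0.04,0],[0,0,-0.007,0.08,0],[0,0,-0.007,0.12,0],[0,0,-0.007,0.16,0],[0,0,-0.007,0.2,0]]])

```text
t: 7.7
position: [0.4786, 0.1893, 0.4265]
tcp_rot: [-1.207, 1.213, 1.215]
force: [0.7, -0.6, 0.4]
width: 1.0
```

Emit:
drive_tool(moves=[[[0,0,0,0.009,0],[0,0,0,0.009,0]]])

```text
t: 7.87
position: [0.4787, 0.2003, 0.4262]
tcp_rot: [-1.21, 1.211, 1.218]
force: [0.6, -0.9, 0.4]
width: 1.001
```

```bash
python3 g.py .479 .198 .155;python3 look.py 7 160 160 300 300 210 100 310 200
```

```text
t 7.87 grasp [0.4778 0.2004 0.2712] R [[-0.006, -1.0, -0.005], [0.001, -0.005, 1.0], [-1.0, 0.006, 0.001]] shift [ 0.1161 -0.001  -0.0023] turn 0.005184608938715973 w 1.001 F [ 0.6 -0.9  0.4]
top scale 2.86
side scale 4.0
```

View pics/z7.png

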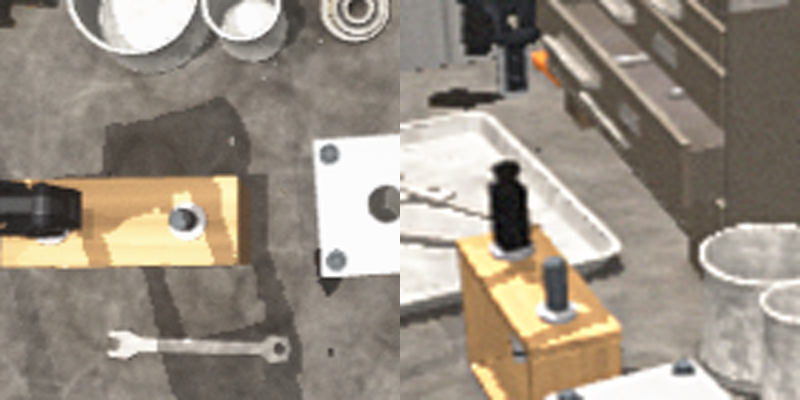

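Emit:
drive_tool(moves=[[[0,0.03,-0.001,-0.002,0],[0,0.06,-0.001,-0.002,0],[0,0.09,-0.001,-0.002,0],[0,0.115,-0.001,-0.002,0],[0,0.115,-0.001,-0.002,0]]])

```text
t: 8.38
position: [0.4772, 0.1927, 0.3066]
tcp_rot: [-1.205, 1.225, 1.218]
force: [-0.6, -0.4, -1.3]
width: 0.999
```

```bash
python3 g.py .479 .198 .155;python3 look.py 8 160 160 300 300 210 110 290 190
```

```text
t 8.38 grasp [0.4747 0.192  0.1517] R [[-0.017, -1.0, 0.001], [-0.005, 0.001, 1.0], [-1.0, 0.017, -0.005]] shift [-0.0034 -0.0017  0.0053] turn -0.0007620384029423111 w 0.999 F [-0.6 -0.4 -1.3]
top scale 2.86
side scale 5.0
```

View pics/z8.png

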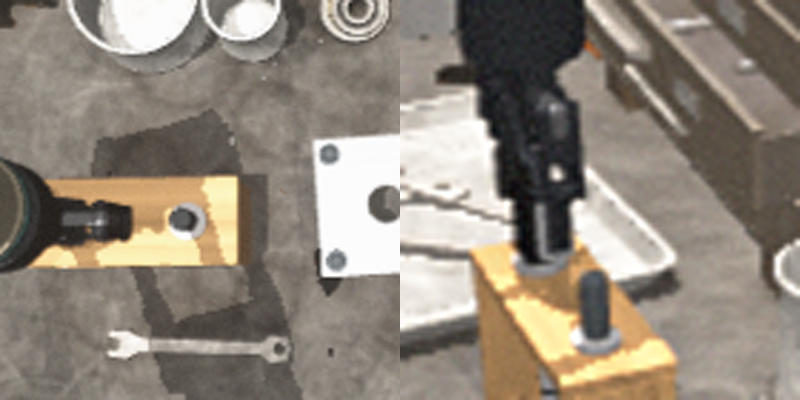

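```bash
python3 g.py .479 .198 .155
```

```text
t 8.48 grasp [0.4782 0.1935 0.1561] R [[-0.008, -1.0, 0.0], [-0.002, 0.0, 1.0], [-1.0, 0.008, -0.002]] shift [0.0011 0.0004 0.0041] turn -0.00026858726834388946 w 1.001 F [1.6 1.  1. ]
```

Emit:
drive_tool(moves=[[[0,0.001,0,0.003,0],[0,0.001,0,0.004,0],[0,0.001,0,0.004,0],[0,0.001,0,0.004,0]]])

```text
t: 8.82
position: [0.4797, 0.198, 0.3114]
tcp_rot: [-1.208, 1.214, 1.212]
force: [0.7, -0.4, 1.2]
width: 1.0
```

```bash
python3 g.py .479 .198 .155
```

```text
t 8.82 grasp [0.4789 0.1977 0.1564] R [[-0.005, -1.0, 0.0], [-0.002, 0.0, 1.0], [-1.0, 0.005, -0.002]] shift [0.0014 0.0007 0.    ] turn -7.188234367516699e-05 w 1.0 F [ 0.7 -0.4  1.2]
```

Emit:
drive_tool(moves=[[[255,0.001,0,0,0],[255,0.001,0,0,0],[255,0.001,0,0,0],[255,0.001,0,0,0],[255,0.001,0,0,0]]])

```text
t: 9.23
position: [0.4798, 0.1981, 0.3104]
tcp_rot: [-1.208, 1.214, 1.212]
force: [0.4, 0.7, 2.8]
width: 0.299
```

Emit:
drive_tool(moves=[[[255,0,0,0,0],[255,0,0,0,0],[255,0,0,0,0],[255,0,0,0,0],[255,0,0,0,0]]])

```text
t: 9.65
position: [0.4798, 0.1981, 0.3105]
tcp_rot: [-1.208, 1.214, 1.212]
force: [0.8, -0.4, 0.8]
width: 0.295
```

```bash
python3 g.py .479 .198 .155
```

```text
t 9.65 grasp [0.4791 0.1979 0.1555] R [[-0.005, -1.0, -0.0], [-0.001, 0.0, 1.0], [-1.0, 0.005, -0.001]] shift [ 0.0005  0.0008 -0.0001] turn -2.20380285465005e-06 w 0.295 F [ 0.8 -0.4  0.8]
```

Emit:
drive_tool(moves=[[[255,-0.006,0,0,0],[255,-0.014,0,0,0],[255,-0.022,0,0,0],[255,-0.03,0,0,0],[255,-0.038,0,0,0]]])

```text
t: 10.07
position: [0.48, 0.1982, 0.3496]
tcp_rot: [-1.208, 1.213, 1.212]
force: [-1.0, 0.4, -2.2]
width: 0.291
```

```bash
python3 g.py .479 .198 .305
```

```text
t 10.07 grasp [0.4794 0.198  0.1946] R [[-0.004, -1.0, 0.0], [-0.001, 0.0, 1.0], [-1.0, 0.004, -0.001]] shift [-0.1104  0.0015 -0.0003] turn -3.306825178306383e-05 w 0.291 F [-1.   0.4 -2.2]
```

Emit:
drive_tool(moves=[[[255,-0.01,0,0,0],[255,-0.02,0,0,0],[255,-0.03,0,0,0],[255,-0.04,0,0,0],[255,-0.05,0,0,0]]])

```text
t: 10.48
position: [0.4802, 0.1982, 0.4007]
tcp_rot: [-1.208, 1.213, 1.211]
force: [-0.3, 0.1, -1.7]
width: 0.299
```

Emit:
drive_tool(moves=[[[255,-0.015,0,0,0],[255,-0.03,0,0,0],[255,-0.045,0,0,0],[255,-0.06,0,0,0],[255,-0.06,0,0,0]]])

```text
t: 10.9
position: [0.481, 0.1985, 0.4643]
tcp_rot: [-1.21, 1.207, 1.208]
force: [-0.1, 0.2, -1.7]
width: 0.295
```

```bash
python3 look.py 9 160 160 300 300 190 70 310 190;python3 g.py .493 -.0705 .305
```

```text
top scale 2.86
side scale 3.33
t 11.0 grasp [0.4799 0.1982 0.3062] R [[-0.003, -1.0, 0.0], [-0.001, 0.0, 1.0], [-1.0, 0.003, -0.001]] shift [ 0.0014 -0.0126 -0.2688] turn -2.0537035076317878e-05 w 0.299 F [ 0.7 -0.  -3.2]
```

View pics/z9.png

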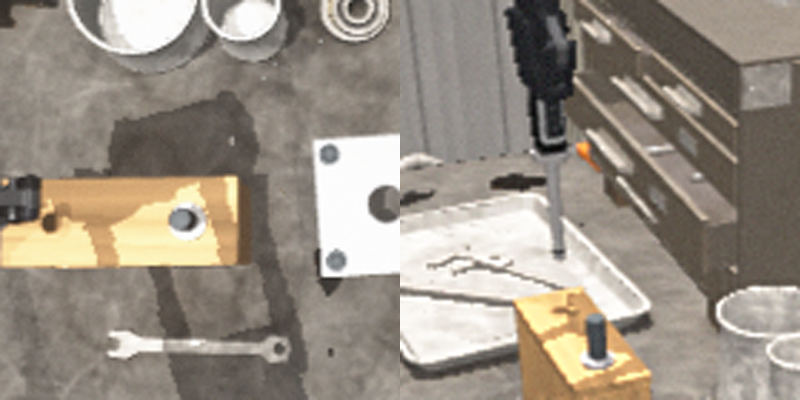

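Emit:
drive_tool(moves=[[[255,-0.015,0,0,0],[255,-0.03,0,-0.01,0],[255,-0.03,-0.004,-0.03,0],[255,-0.03,-0.006,-0.055,0],[255,-0.03,-0.008,-0.08,0]]])

```text
t: 11.42
position: [0.4883, 0.1178, 0.49]
tcp_rot: [-1.209, 1.213, 1.213]
force: [0.2, -0.2, -1.7]
width: 0.298
```

Emit:
drive_tool(moves=[[[255,0,-0.002,-0.03,0],[255,0,-0.004,-0.06,0],[255,0,-0.005,-0.085,0],[255,0,-0.005,-0.11,0],[255,0,-0.005,-0.13,0]]])

```text
t: 11.83
position: [0.4931, -0.014, 0.4887]
tcp_rot: [-1.207, 1.216, 1.215]
force: [-0.3, -0.2, -1.0]
width: 0.3
```

```bash
python3 g.py .493 -.0705 .335
```

```text
t 11.83 grasp [ 0.4919 -0.0142  0.3337] R [[-0.008, -1.0, -0.0], [-0.001, -0.0, 1.0], [-1.0, 0.008, -0.001]] shift [-0.0013  0.0001 -0.0565] turn 0.000411006696856564 w 0.3 F [-0.3 -0.2 -1. ]
```

Emit:
drive_tool(moves=[[[255,0,0,-0.02,0],[255,0,0,-0.04,0],[255,0,0,-0.056,0],[255,0,0,-0.056,0],[255,0,0,-0.056,0]]])

```text
t: 12.25
position: [0.493, -0.0704, 0.4874]
tcp_rot: [-1.203, 1.218, 1.216]
force: [-0.3, 0.2, -1.6]
width: 0.297
```

```bash
python3 look.py 10 220 160 360 300 215 90 335 240;python3 g.py .493 -.0705 .305
```

```text
top scale 2.86
side scale 3.33
t 12.35 grasp [ 0.4915 -0.0695  0.333 ] R [[-0.01, -1.0, -0.001], [-0.0, -0.001, 1.0], [-1.0, 0.01, -0.0]] shift [ 0.028  -0.0003 -0.0011] turn 0.0005861530177646568 w 0.299 F [-0.1 -0.3 -1.6]
```

View pics/z10.png

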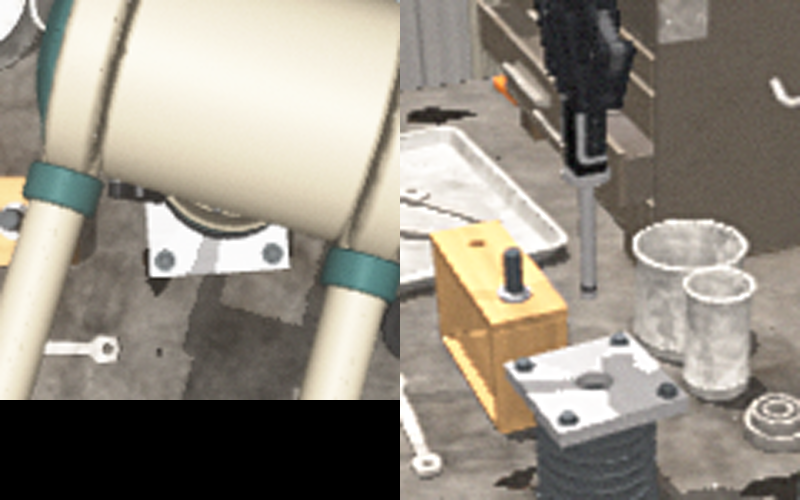

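```bash
cat > shaft.py <<'E'
import sys
from h import *
np.set_printoptions(precision=4,suppress=True)
k=sys.argv[1];zlo,zhi=float(sys.argv[2]),float(sys.argv[3])
I=cv2.imread(f'pics/side{k}.png');d=np.load(f'side{k}.npy');X=cloud('side',d)
m=(np.hypot(X[...,0]-.493,X[...,1]+.07)<.03)&(X[...,2]>zlo)&(X[...,2]<zhi)
K,R,t=cam('side');c=-R.T@t
mu=[];A=[];B=[]
for v in np.unique(np.nonzero(m)[0]):
    us=np.nonzero(m[v])[0]
    if len(us)<4: continue
    uc=us.mean();p=X[v,us].mean(0);mid=X[v,us[len(us)//2-1:len(us)//2+1]].mean(0)
    dir=(mid-c);dir/=np.linalg.norm(dir);h=np.array([dir[0],dir[1],0]);h/=np.linalg.norm(h)
    mu.append((v,uc,len(us),*(mid+h*.006)))
mu=np.array(mu);print(mu[::3])
z=mu[:,5]
for ax in(3,4):
    f=np.polyfit(z,mu[:,ax],1);print('xy'[ax-3],'slope',f[0],'at zmid',np.polyval(f,z.mean()),z.mean())
print('tip z',X[...,2][m].min())
# lateral-only: image axis; which sideways offset from port for vertical axis
n=np.array([-R[2,1],R[2,0]]);n/=np.linalg.norm(n) # horizontal normal to view dir
# ray-plane
L=[]
for v,uc in mu[:,:2]:
    o,dd=ray('side',uc,v)
    # lateral coordinate at horizontal distance of port
    s=((np.array([.493,-.0705])-o[:2])@R[2,:2])/(dd[:2]@R[2,:2]);P=o+dd*s;L.append(((P[:2]-[.493,-.0705])@n,P[2]))
L=np.array(L);f=np.polyfit(L[:,1],L[:,0],1);print('lateral dir',n,'offset mean',L[:,0].mean(),'slope',f[0])
E
python3 shaft.py 10 .205 .285
```

```text
[[149.     270.5      4.       0.4933  -0.0668   0.2809]
 [152.     270.5      4.       0.4918  -0.0704   0.2747]
 [155.     271.       5.       0.4924  -0.0682   0.2656]
 [158.     271.       5.       0.4915  -0.0702   0.2585]
 [161.     271.       5.       0.4914  -0.0698   0.2501]
 [164.     271.       5.       0.4917  -0.0686   0.2412]
 [167.     271.       5.       0.4912  -0.0692   0.2332]
 [170.     271.       5.       0.4914  -0.0681   0.2241]
 [173.     271.       5.       0.4903  -0.0705   0.217 ]
 [176.     271.       5.       0.4913  -0.0674   0.2066]]
x slope 0.016006514588087477 at zmid 0.4916988409182727 0.24511309442395188
y slope -0.021100322453740217 at zmid -0.06872946272293377 0.24511309442395188
tip z 0.2051410639476686
lateral dir [-0.9334  0.3589] offset mean 0.0008108986138045885 slope -0.007971583059623599
```

Run:
```python
from h import *
np.set_printoptions(precision=4,suppress=True)
a=np.linspace(0,2*np.pi,60)
I=cv2.imread('pics/side10.png')
J=cv2.resize(I[185:230,245:305],None,fx=12,fy=12,interpolation=cv2.INTER_CUBIC)
for c,col in(((.492,-.0708),(0,0,255)),((.496,-.072),(0,255,0))):
    P=np.c_[c[0]+.015*np.cos(a),c[1]+.015*np.sin(a),.12+0*a];q=(proj('side',P)+.5-[245,185])*12
    cv2.polylines(J,[q.astype(np.int32)],True,col,1);print(proj('side',[[*c,.12]]))
cv2.imwrite('pics/hole10.png',J)
# bolts: detect in both images at z .128
for n,k in(('top','5'),('side','6')):
    X=cloud(n,np.load(f'{n}{k}.npy'));I=cv2.imread(f'pics/{n}{k}.png')
    m=(np.hypot(X[...,0]-.493,X[...,1]+.07)<.1)&(X[...,2]>.1245)&(X[...,2]<.133)
    nn,l,st,ce=cv2.connectedComponentsWithStats(m.astype(np.uint8),connectivity=8)
    B=[X[l==i].mean(0) for i in range(1,nn) if st[i,4]>=6];C=[onz(n,*ce[i],.128) for i in range(1,nn) if st[i,4]>=6]
    print(n,[st[i,4] for i in range(1,nn)],np.array(C),'mean',np.mean(C,0))
```

```text
[[271.9139 204.0192]]
[[273.479  203.9235]]
top [np.int32(1), np.int32(17), np.int32(22), np.int32(1), np.int32(1), np.int32(16), np.int32(1), np.int32(19), np.int32(19), np.int32(1)] [[ 0.5384 -0.1116  0.128 ]
 [ 0.5323 -0.0249  0.128 ]
 [ 0.4898 -0.1651  0.128 ]
 [ 0.452  -0.1161  0.128 ]
 [ 0.4464 -0.0308  0.128 ]] mean [ 0.4918 -0.0897  0.128 ]
side [np.int32(11), np.int32(10), np.int32(10), np.int32(12), np.int32(1)] [[ 0.5335 -0.0291  0.128 ]
 [ 0.4477 -0.034   0.128 ]
 [ 0.5384 -0.1139  0.128 ]
 [ 0.4535 -0.1183  0.128 ]] mean [ 0.4933 -0.0738  0.128 ]
```

View pics/hole10.png

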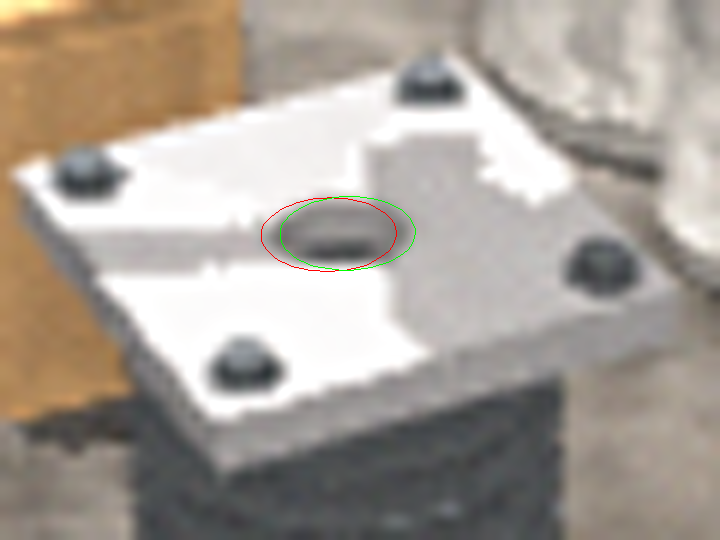

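Emit:
drive_tool(moves=[[[255,0.01,-0.002,-0.0015,0],[255,0.02,-0.002,-0.0015,0],[255,0.03,-0.002,-0.0015,0],[255,0.04,-0.002,-0.0015,0],[255,0.04,-0.002,-0.0015,0]]])

```text
t: 12.77
position: [0.4939, -0.0704, 0.4449]
tcp_rot: [-1.202, 1.219, 1.222]
force: [-0.7, 0.6, -1.7]
width: 0.298
```

Emit:
drive_tool(moves=[[[255,0,0,0,0],[255,0,0,0,0]]])

```text
t: 12.93
position: [0.4937, -0.0702, 0.4444]
tcp_rot: [-1.201, 1.219, 1.223]
force: [0.5, 0.6, -1.9]
width: 0.296
```

```bash
python3 look.py 11 220 160 360 300 235 120 315 220;python3 g.py .4937 -.071 .1675; python3 shaft.py 11 .15 .242; python3 shaft.py 11 .128 .242|tail -2
```

```text
top scale 2.86
side scale 5.0
t 13.03 grasp [ 0.4918 -0.0702  0.2902] R [[-0.014, -1.0, -0.001], [0.001, -0.001, 1.0], [-1.0, 0.014, 0.001]] shift [ 0.1227 -0.0015 -0.0008] turn 0.0012434023820349083 w 0.297 F [-0.  -0.1 -1.5]
[[164.     271.       5.       0.4918  -0.0682   0.2409]
 [167.     271.       5.       0.4913  -0.0691   0.2331]
 [170.     271.       5.       0.491   -0.0692   0.2248]
 [173.     271.       5.       0.4916  -0.067    0.215 ]
 [176.     271.       5.       0.4911  -0.068    0.207 ]
 [179.     271.       5.       0.4899  -0.0704   0.1998]
 [182.     271.       5.       0.4909  -0.0674   0.1892]
 [185.     271.       5.       0.4903  -0.0684   0.181 ]
 [188.     271.       5.       0.4901  -0.0684   0.1721]
 [191.     271.5      4.       0.4924  -0.0691   0.163 ]]
x slope 0.007666886198751769 at zmid 0.4909444637030992 0.19972892003492448
y slope 0.0026488671705782864 at zmid -0.06856919031868883 0.19972892003492448
tip z 0.15237741885714987
lateral dir [-0.9334  0.3589] offset mean 0.0014534451067452615 slope -0.013556228586723982
tip z 0.15237741885714987
lateral dir [-0.9334  0.3589] offset mean 0.0014534451067452615 slope -0.013556228586723982
```

View pics/z11.png

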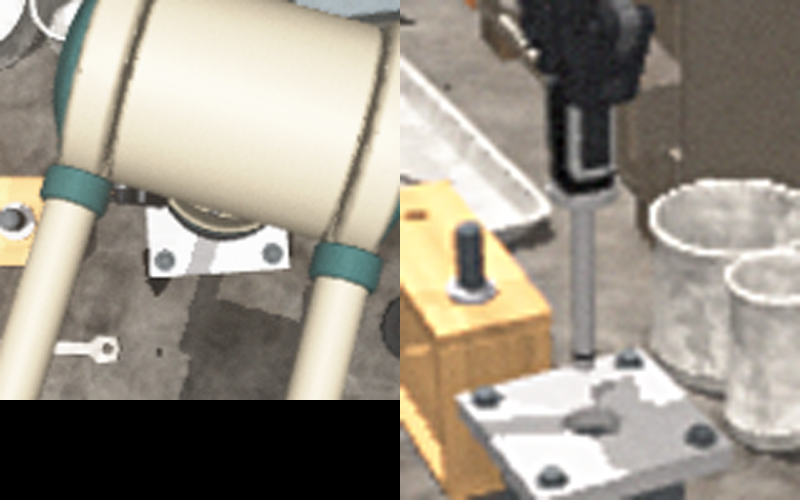

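Emit:
drive_tool(moves=[[[255,0.005,-0.003,-0.001,0],[255,0.02,-0.003,-0.001,0],[255,0.035,-0.003,-0.001,0],[255,0.05,-0.0035,-0.001,0],[255,0.05,-0.0035,-0.001,0]]])

```text
t: 13.45
position: [0.4961, -0.0712, 0.3925]
tcp_rot: [-1.199, 1.221, 1.225]
force: [-0.2, -0.3, -1.4]
width: 0.296
```

```bash
python3 look.py 12 220 160 360 300 235 120 315 220;python3 g.py .4937 -.071 .1675; python3 shaft.py 12 .133 .19
```

```text
top scale 2.86
side scale 5.0
t 13.55 grasp [ 0.4947 -0.0712  0.2401] R [[-0.015, -1.0, -0.001], [0.001, -0.001, 1.0], [-1.0, 0.015, 0.001]] shift [0.0727 0.0022 0.0003] turn 0.0011639458554564275 w 0.298 F [ 0.3  0.6 -0.5]
[[183.     272.       5.       0.4927  -0.0696   0.187 ]
 [186.     272.5      4.       0.4961  -0.0675   0.1762]
 [189.     272.5      4.       0.4948  -0.0704   0.1691]
 [192.     272.5      4.       0.4955  -0.0681   0.1586]
 [195.     272.5      4.       0.4942  -0.0709   0.1513]
 [198.     272.5      4.       0.4945  -0.0697   0.1414]]
x slope -0.015279008000319276 at zmid 0.4945752581999247 0.16091932749226887
y slope 0.01751586456811509 at zmid -0.06933424571619373 0.16091932749226887
tip z 0.13341831707762697
lateral dir [-0.9334  0.3589] offset mean -0.0012756860133434549 slope -0.00013926521305820686
```

View pics/z12.png

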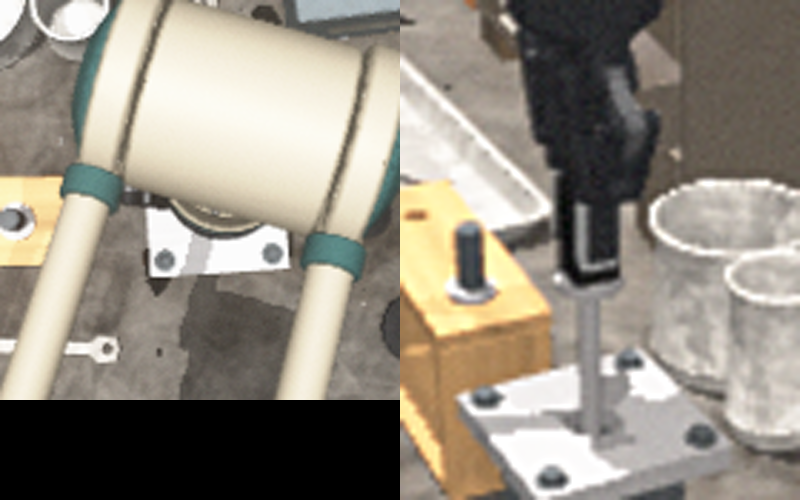

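Emit:
drive_tool(moves=[[[255,0.005,0,0,0],[255,0.02,0,0,0],[255,0.038,0,0,0],[255,0.056,0,0,0],[255,0.068,0,0,0]]])

```text
t: 13.97
position: [0.496, -0.0714, 0.3266]
tcp_rot: [-1.202, 1.218, 1.221]
force: [0.3, -0.1, -1.3]
width: 0.301
```

```bash
python3 look.py 13 220 160 360 300 235 140 315 240;python3 g.py .4937 -.071 .1675
```

```text
top scale 2.86
side scale 5.0
t 14.07 grasp [ 0.4928 -0.0709  0.171 ] R [[-0.018, -1.0, -0.001], [0.002, -0.001, 1.0], [-1.0, 0.018, 0.002]] shift [0.0035 0.0018 0.0002] turn 0.0011708518972859405 w 0.296 F [-0.3  1.  -1.8]
```

View pics/z13.png

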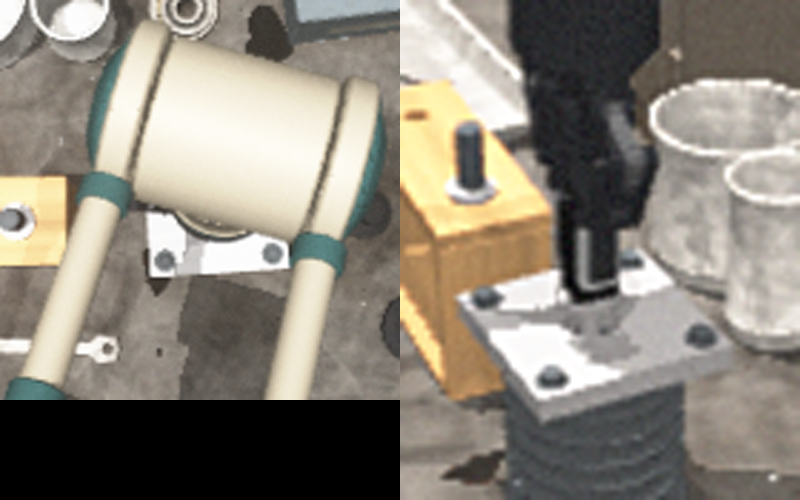

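Emit:
drive_tool(moves=[[[255,0,-0.0005,0,0],[255,0.001,-0.0015,0,0],[255,0.001,-0.0015,0,0],[255,0.001,-0.0015,0,0],[255,0.001,-0.0015,0,0]]])

```text
t: 14.48
position: [0.4972, -0.0713, 0.3256]
tcp_rot: [-1.201, 1.219, 1.223]
force: [0.0, -0.6, -1.3]
width: 0.299
```

```bash
python3 look.py 14 220 160 360 300 250 170 300 220;python3 g.py .4937 -.071 .1675
python3 - <<'E'
from h import *
np.set_printoptions(precision=4,suppress=True,linewidth=150)
X=cloud('side',np.load('side14.npy'));g=cv2.imread('pics/side14.png',0)
for v in range(186,208): print(v,g[v,266:280],(X[v,268:278:2,2]*1000).round(0))
for c,z in (((.493,-.071),.136),((.493,-.071),.130),((.493,-.071),.12)): 
    a=np.linspace(0,2*np.pi,90);q=proj('side',np.c_[c[0]+.018*np.cos(a),c[1]+.018*np.sin(a),z+0*a]);print(z,q.min(0),q.max(0))
s=arm.state();print(s['qvel'],s['t'])
E
```

```text
top scale 2.86
side scale 8.0
t 14.58 grasp [ 0.4945 -0.0709  0.1704] R [[-0.017, -1.0, -0.001], [0.002, -0.001, 1.0], [-1.0, 0.017, 0.002]] shift [0.0029 0.0033 0.0002] turn 0.0011274733236912304 w 0.296 F [ 0.5  0.9 -2. ]
186 [149  72  14  19  35 126 150  91  47  28  32  34  50 117] [178. 182. 187. 197. 190.]
187 [139  71  20   9  39 124 149  93  34  37  42  32  43 121] [176. 181. 184. 188. 181.]
188 [139  69  11   0  37 123 146  89  43  36  45  38  44 120] [169. 177. 178. 186. 181.]
189 [135  68  25   3  34 119 147  86  47  35  40  34  42 118] [169. 174. 178. 183. 180.]
190 [142  79  31   4  30 122 146  86  48  38  40  38  44 108] [163. 172. 174. 178. 174.]
191 [145 101  43   3  33 120 147  91  35  29  43  32  46 110] [162. 167. 172. 176. 173.]
192 [141 108  41   7  33 118 147  86  34  34  36  37  43  95] [159. 166. 170. 174. 172.]
193 [150 119  52  14  38 127 149  87  39  40  39  36  40 104] [155. 162. 167. 170. 167.]
194 [255 179  70  10  28 121 146  85  39  34  28  34  46 138] [152. 159. 163. 166. 164.]
195 [253 178  71  14  34 123 159 114  54  43  56  64  88 142] [149. 155. 16
[... 575 characters left out ...]
3 146 142 139 139 138 129 141 144] [120. 135. 137. 137. 136.]
203 [143 137 120 123 137 123 131 140 141 125 134 126 126 137] [117. 115. 125. 124. 113.]
204 [165 142 115 123 132 122 137 150 146 129 134 126 122 146] [116. 112. 123. 122. 111.]
205 [255 246 163 129 116 114 134 148 144 116 114 124 133 174] [112. 108. 118. 120. 107.]
206 [255 255 251 165  96  89 136 145 146 114 110 127 142 152] [119.  90. 117. 114.  91.]
207 [252 254 255 218 180 169 169 155 151 150 152 148 149 147] [121. 119. 120. 119. 122.]
0.136 [265.3494 195.3   ] [278.9917 202.5664]
0.13 [265.4158 197.2047] [279.0165 204.5027]
0.12 [265.5257 200.3539] [279.0575 207.7032]
[-0.0002  0.0013  0.0039  0.0015 -0.0014  0.    ] 14.5833
```

View pics/z14.png

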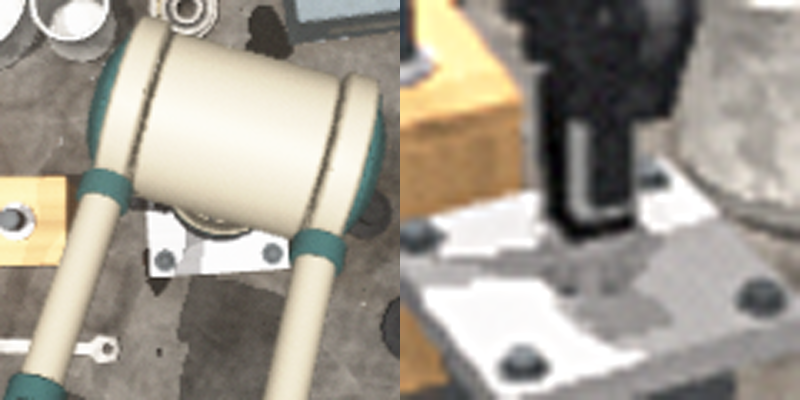

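Emit:
drive_tool(moves=[[[255,0.001,0,0,0],[255,0.002,0,0,0],[255,0.003,0,0,0],[255,0.003,0,0,0],[255,0.003,0,0,0]]])

```text
t: 15.0
position: [0.497, -0.0712, 0.3222]
tcp_rot: [-1.2, 1.22, 1.224]
force: [-0.5, -0.6, -1.5]
width: 0.297
```

Emit:
drive_tool(moves=[[[255,0,0,0,0],[255,0,0,0,0],[255,0,0,0,0]]])

```text
t: 15.25
position: [0.497, -0.0712, 0.3222]
tcp_rot: [-1.2, 1.22, 1.224]
force: [0.4, -0.1, -0.6]
width: 0.3
```

```bash
python3 look.py 15 300 160 440 300 250 170 300 220;python3 g.py .4937 -.071 .1675
python3 - <<'E'
from h import *
np.set_printoptions(precision=4,suppress=True,linewidth=150)
X=cloud('side',np.load('side15.npy'));g=cv2.imread('pics/side15.png',0)
for v in range(197,209): print(v,g[v,264:282],(X[v,268:278:2,2]*1000).round(0))
s=arm.state();print(s['qvel'],s['t'])
w=X[...,:];m=(np.hypot(w[...,0]-.492,w[...,1]+.207)<.03)&(w[...,2]>.006)&(w[...,2]<.06);print('cap',m.sum(),w[m].max(0),w[m].mean(0))
E
```

```text
top scale 2.86
side scale 8.0
t 15.35 grasp [ 0.4943 -0.0709  0.1672] R [[-0.017, -1.0, -0.001], [0.002, -0.001, 1.0], [-1.0, 0.017, 0.002]] shift [-0.0002  0.0033  0.0002] turn 0.0011195406082911141 w 0.296 F [ 0.2 -0.2 -1.5]
197 [240 245 247 162  57   0  18  85 143 129 100 118 155 146  99 143 245 245] [141. 150. 153. 152. 152.]
198 [238 242 236 180 124  52   8  37 109 120  94  89  57  43  29 100 244 250] [139. 147. 151. 150. 146.]
199 [243 244 247 252 255 144  41  10  37  29  21  22  19  21  38  97 142 149] [135. 146. 142. 144. 142.]
200 [247 245 233 215 168 123  55  25  22  26  42  54  76  89 136 136 128 134] [138. 141. 140. 138. 137.]
201 [156 161 151 128 131 144 121  94  89 109 151 156 147 152 138 126 142 148] [134. 137. 134. 136. 135.]
202 [139 141 143 131 126 138 154 152 155 156 156 156 142 133 127 124 143 177] [132. 135. 136. 137. 135.]
203 [145 141 146 137 117 126 145 141 142 144 140 141 139 127 125 132 145 178] [118. 135. 133. 132. 133.]
204 [164 157 165 138 114 121 135 130 135 142 135 128 136 127 124 140 176 183] [116. 112. 123. 124. 112.]
205 [255 254 255 245 162 125 123 117 134 142 147 112 112 122 131 175 188 183] [111. 109. 118. 119. 107.]
206 [254 254 255 255 250 166  96 101 136 150 145 115 111 126 141 154 178 183] [119.  90. 115. 117.  90.]
207 [252 252 252 254 255 217 181 170 149 150 151 148 146 146 150 151 151 146] [123. 120. 122. 119. 123.]
208 [250 251 251 252 255 222 184 180 157 146 150 155 154 148 150 147 151 151] [121. 120. 120. 121. 120.]
[-0.0008  0.0007  0.0008 -0.0023 -0.0003  0.0009] 15.35
cap 245 [ 0.515  -0.1841  0.0432] [ 0.4908 -0.2147  0.0204]
```

View pics/side15.png

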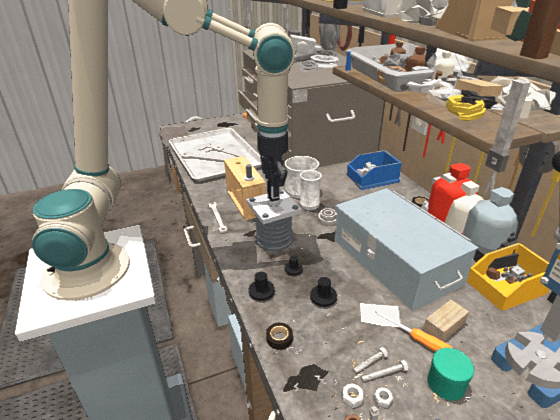

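```bash
python3 -c "
from plant import arm
print(arm.sign_off())"
```

```text
the job is handed in; nothing more can be done
None
```

I put the dust cap on the bench and left the borescope held in the open port. The job was handed in at about 15.4 s, with no verdict reported.

**Cap:** It stands knob up at about (0.49, -0.21), roughly 137 mm from the port's axis. I let it go only after feeling bench contact, and it was still upright in the last side picture.

**Borescope, last checks before hand-in:**

| Check | Result | Allowed |
|---|---|---|
| Collar underside above the plate | about 10–11 mm | 4–20 mm |
| Offset from the port's centre, collar and tip | about 1–2 mm | under 5 mm |
| Tilt from upright | tool about 0.017 rad, borescope probably about 0.012 rad | under 0.07 rad |
| Joint speeds | about 0.002 rad/s at most | borescope under 0.02 m/s |

No contact force was seen during the insertion. The wrist force at the end (about 1.5 N) is roughly the borescope's weight.

**Disagreements:**
- **Port position:** The two cameras placed the port 1–3 mm apart. I aimed between them and confirmed the centring by comparing shaft and hole in the side picture. The arm hid the port from the top camera at the end, so that view could not confirm it.
- **Tool tilt:** It grew slightly with each downward move and could not be corrected through the interface, so I offset the lateral position for it.

I did not touch the plug gauge, cup, wrench or tape roll.

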